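Slide the imaging plate out of its dock and load the reader

TASK

The thin dental X-ray imaging plate lies in the shallow channel of its storage dock, where its sides cannot be gripped. Press on it only lightly and slide it along the channel until about 3 cm of it overhangs the open front edge, pick it up by that overhanging end without letting it fall on the worktop, and lay it in the reader's cradle, flat and fully down between the end stops and side guides, then let go. Leave the vial, the sample cup and the carton alone.

Things in the scene. Friction and masses are not known exactly. Their poses are not given: they have to be found in the camera images.
- plate_mid (a point): Centre, half-way up, of the imaging plate: rigid, flat, dark with a grey face, 110 long (x) x 60 wide (y) x 4 thick (z) mm, about 70 g, loose. It starts on the bed of the dock's channel, its front end 2 to 8 mm inside the open mouth, its back end 4 to 10 mm short of the back wall. It tips out of the channel once half of it overhangs.
- plate: The same plate; origin at the centre of its underside, axes as above. It slides on the dock's bed with low friction (about 0.25); fingertips pressed on its face with some 5 to 12 N drag it along, though they may slip a little. More than 25 N of load between plate and dock harms it.
- dock_mouth (a point): Middle of the upper front edge of the dock's channel bed, 44 mm above the worktop. x points level from the open mouth into the channel (away from the robot at yaw 0), z up. The bed is 63 wide and 122 long and not level: it rises toward the mouth by 0.035 rad. In front of and below this edge there is only the worktop.
- dock: Fixed storage dock, white on a grey foot, 130 x 90 mm; origin on the worktop under its middle, axes as dock_mouth, which lies at x = -63 mm. Rails 6 mm high above the bed (2 mm above the plate's face) stand along both sides of the channel, from 4 mm behind the mouth, leaving the plate 1.5 mm each side; a wall as high closes the back.
- reader_seat (a point): Centre of the flat seat of the reader's cradle, 32 mm above the worktop. x along the cradle (away from the robot at yaw 0), z up. The seat is a pedestal 46 wide (y), so the plate's long sides overhang it by 7 mm each, between end stops at x = -59 and +59 mm that rise 4 to 5 mm above it.
- reader: Fixed white plate reader; origin on the worktop below reader_seat, same axes. On the far half only (x = 16 to 61 mm) side guides stand at y = -33.5 and +33.5 mm, 4 mm higher than the seat; on the near half the sides are open down to the worktop for the fingers. A housing 46 high and 104 wide stands at x = 64 to 110 mm.
- vial: bystander: small bottle with a cap, 25 mm across, 50 high; origin in the middle of its underside
- cup: bystander: sample cup with lid, 60 mm across, 64 high; origin in the middle of its underside
- carton: bystander: flat carton 55 x 110 x 30 mm; origin in the middle of its underside
Not all that is in view belongs to the job. Leave any blue or red look-alike of the reader alone.

How it is judged (in metres and radians):
On the way, in this order (a step that is already met when the one before it is completed fails the run):
1. the plate, still lying in the channel, overhangs the mouth by at least 15 mm (x of plate_mid in the frame of dock_mouth between 0 and 0.04 m and z of plate_mid in the frame of dock_mouth below 0.006 m and contact force between plate and dock above 0.03 N), for 0.1 s.
2. the plate is lifted clear of the dock, held in the fingers (contact force between plate and dock below 0.01 N and contact force between the fingers and plate above 0.5 N and height (world z) of plate_mid above 0.055 m), for 0.1 s.
At the end, for the whole second after the job is handed in: The plate lies at rest in the reader's cradle: its centre within 6 mm of the seat's centre along and across, down on the seat within 1.5 mm, level within 0.03 rad and in line with the cradle within 0.13 rad (x of plate_mid in the frame of reader_seat between -0.006 and 0.006 m and y of plate_mid in the frame of reader_seat between -0.006 and 0.006 m and z of plate_mid in the frame of reader_seat between 0 and 0.0035 m and angle between plate_mid's own z axis and vertical below 0.03 rad and angle between the x axis of plate_mid and the x axis of reader_seat, either way round below 0.13 rad and linear speed of plate below 0.01 m/s); the robot touches nothing.
It fails at once if the plate is pressed on the dock with more than 25 N (contact force between plate and dock above 25 N).
It fails at once if the plate falls down to the worktop (height (world z) of plate_mid below 0.022 m).
It fails at once if the vial, the cup or the carton is moved by more than 20 mm (distance of any of vial, cup, carton from where it was at the start of the episode above 0.02 m).
It also fails if it takes over 64 s, if anything falls off the work surface, if the arm or the gripper's body presses on something with over 40 N, if the wrist force passes 120 N, or if a joint passes its speed limit or range.

ROBOT

A 6-joint arm with a two-finger parallel gripper is mounted at the origin on a cart in front of the work surface, level with it; the furniture and walls round the work are solid. World frame = base frame: x ahead of the robot, y to its left, z up, the work surface at z = 0. Lengths are in m, angles in degrees, forces in N, time in s.
With the tool pointing down it reaches from about 0.4 to 0.825 m from the base axis. Payload 7 kg.
Tool frame: the origin (TCP) lies midway between the tips of the shut fingers; the grasp point (between the pads) lies 19 mm behind it; z points along the fingers, y is the direction in which the jaws open and shut (so a half turn about z gives the same grasp; the last joint's range is limited). The gripper opens to 88 mm and grips with 3 to 60 N. Pads are 19 mm wide; open, the fingers measure 130 mm over their backs; the gripper's body (78 mm by 193 mm) begins 47 mm behind the grasp point.
Start: joints at [-56.946, 20.546, 0.682, 0, -70.136, -16.507], TCP at [0.192, -0.647, 0.227] pointing down, gripper open.
Joint ranges: [-176.03, 176.03], [-82.01, 121.73], [-58.28, 71.71], [-173.87, 95.51], [-174.79, -0.11], [-173.66, 173.66]. Speed limits (degrees/s): [136.94, 136.94, 172.46, 180, 180, 180].

INTERFACE

Orientations are given as a 3x3 rotation matrix whose columns are the frame's x, y, z axes.
In Python, from rig import robot gives the robot as it stands. Calls block until the motion is done:
- robot.goto(position, orientation): joint-space move of the TCP to a pose.
- robot.servo_line(position, ori=None, speed=0.15): straight line of the TCP; ori=None keeps the orientation; speed is the mean speed in m/s.
- robot.movej(angles): joint-space move.
- robot.move_gripper(opening): opening from 0.0 (shut) to 1.0 (fully open); the grip force is fixed at half the most; returns when the fingers have stopped.
- robot.dwell(seconds).
- robot.ik(position, orientation): joint angles nearest the present ones, or None.
- robot.grab_frame(name): name is "side" or "top" or "wrist"; returns (picture, depth): 420x560x3 uint8, red, green, blue; 420x560 float32, m along the optical axis (not along the pixel's ray), 0 where there is no reading.
- robot.camera_info(name): a dict with "vfov" (degrees; the focal length in pixels is half the picture's height over the tangent of half this angle, whatever the lens; pixels are square), "cx", "cy" (the principal point, pixels), "k1" (the pictures are not rectified: a ray, as slopes to the right and down, at radius r is drawn at 1 + k1 r^2 times it, then the intrinsics apply), "view" (4x4, takes a point from world to camera coordinates); the wrist camera has in their place "T_tool_cam" (4x4, takes a point from camera to tool coordinates, whose origin is the TCP and whose axes are the flange's). Camera axes: x right, y down, z forward; pixel columns grow to the right and rows downward; lengths in m; the calibration is good to about 2 mm. A picture is of the moment at which its call begins: read the wrist's pose just before it. camera_info takes no time and is no camera call.
A pose or a line that the arm cannot do raises robot.Unreachable and nothing moves.
- robot.job_done(): hands the job in, once; it reports no verdict.
Readings, each from a call of its own:
- robot.read_t(): time.
- robot.read_qpos(): joint angles.
- robot.read_qvel(): joint speeds.
- robot.read_effort(): joint torques, N m.
- robot.read_position(): TCP position.
- robot.read_tcp_rot(): TCP orientation.
- robot.read_force(): force on the tool from outside, world axes, zero at the start.
- robot.read_ft_torque(): the same for the moment, N m.
- robot.read_grip_width(): opening from 0.0 (shut) to 1.0 (fully open).
Only numpy, scipy, OpenCV 4.12 (cv2) and the standard library are available. Lean on these libraries where they do the work, as an engineer would, in place of code of your own. Each camera call takes 0.05 s, during which the arm holds its last target. There are 200 camera calls.

## Working session

There is one attempt and no reset: what is moved stays moved. The work goes in short steps, each a Python script; the robot and the scene stay as the last script left them, time stands still between calls to the robot, and variables do not carry over. Pictures are saved under pics/ and viewed, about 8 in all and at most 12, crops included, and the job is handed in when it is done.

```bash
ls; mkdir -p pics
python3 - <<'E'
from rig import robot
import cv2,numpy as np
for n in("top","side"):
    p,d=robot.grab_frame(n); cv2.imwrite(f"pics/{n}0.png",p[:,:,::-1]); np.save(f"pics/{n}0.npy",d)
    print(n,robot.camera_info(n))
print(robot.camera_info("wrist"),robot.read_t(),robot.read_tcp_rot(),robot.read_force())
E
```

```text
pics
top {'vfov': 57.23905852394965, 'cx': 283.50544446692675, 'cy': 209.82107047879555, 'k1': -0.014823607956666714, 'view': array([[-0.07959676, -0.99682326,  0.00278336,  0.11645568],
       [-0.97070965,  0.076876  , -0.22762435,  0.5943558 ],
       [ 0.22668728, -0.02081999, -0.97374504,  1.14796003],
       [ 0.        ,  0.        ,  0.        ,  1.        ]])}
side {'vfov': 43.48561469213208, 'cx': 284.22232697129147, 'cy': 213.01567011988374, 'k1': -0.03723626487367741, 'view': array([[-0.95084893, -0.30941258,  0.01225403,  0.61004016],
       [-0.13695252,  0.38471432, -0.9128192 ,  0.10841165],
       [ 0.27772345, -0.86963139, -0.40818003,  1.5075633 ],
       [ 0.        ,  0.        ,  0.        ,  1.        ]])}
{'vfov': 64.18698075684935, 'cx': 279.6059986178705, 'cy': 209.6539177158573, 'k1': -0.011674445357293468, 'T_tool_cam': array([[-5.82567130e-04, -9.50730390e-01, -3.10018364e-01,
         8.58993901e-02],
       [ 9.99999556e-01, -7.83632797e-04,  5.24022647e-04,
        -4.20521857e-04],
       [-7.41144813e-04, -3.10017921e-01,  9.50730424e-01,
        -1.56839754e-01],
       [ 0.00000000e+00,  0.00000000e+00,  0.00000000e+00,
         1.00000000e+00]])} 0.1 [[-9.58604523e-01 -2.84740353e-01 -5.46899340e-04]
 [-2.84740854e-01  9.58603476e-01  1.42209187e-03]
 [ 1.19332665e-04  1.51894829e-03 -9.99998839e-01]] [-0.00094479  0.63250624  0.0967662 ]
```

View pics/top0.png

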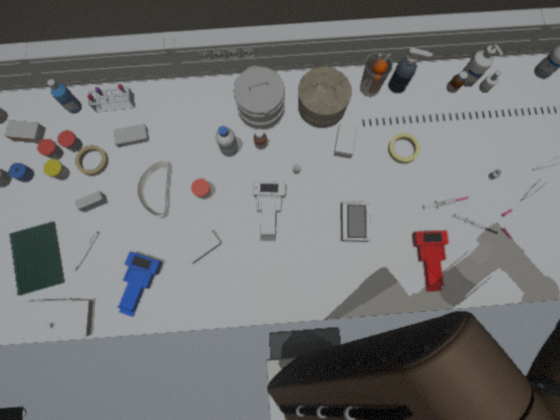

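View pics/side0.png

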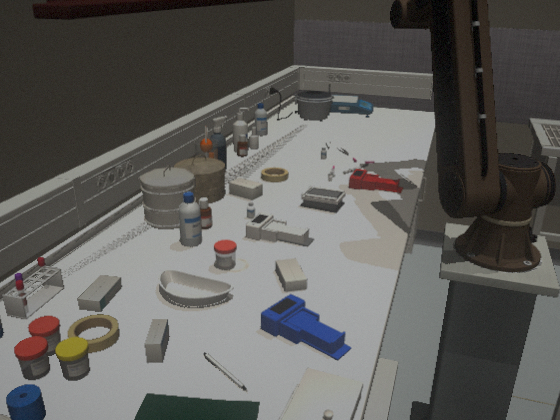

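The top picture shows the white reader at about (268,208), with its housing at the far end (row 188). The dock with the plate is at (356,221). The look-alikes are blue (138,283) and red (431,260). Next I'll take wrist close-ups.

```bash
cat > h.py <<'E'
from rig import robot
import cv2,numpy as np
def cam(n):
    c=robot.camera_info(n); f=210/np.tan(np.radians(c["vfov"]/2))
    if n=="wrist":
        T=np.eye(4);T[:3,:3]=robot.read_tcp_rot();T[:3,3]=robot.read_position(); W=T@c["T_tool_cam"]
    else: W=np.linalg.inv(c["view"])
    return dict(f=f,cx=c["cx"],cy=c["cy"],k=c["k1"],W=W)
def rays(c,uv):
    d=(np.atleast_2d(uv).astype(float)-[c["cx"],c["cy"]])/c["f"]; s=d.copy()
    for _ in range(10): s=d/(1+c["k"]*(s**2).sum(1,keepdims=True))
    return np.c_[s,np.ones(len(s))]@c["W"][:3,:3].T
def at_z(c,uv,z):
    r=rays(c,uv); o=c["W"][:3,3]; return o+r*((np.asarray(z)-o[2])/r[:,2])[:,None]
def at_d(c,uv,D):
    uv=np.atleast_2d(uv); return c["W"][:3,3]+rays(c,uv)*D[uv[:,1].astype(int),uv[:,0].astype(int)][:,None]
def proj(c,P):
    q=(np.atleast_2d(P)-c["W"][:3,3])@c["W"][:3,:3]; s=q[:,:2]/q[:,2:]
    return s*(1+c["k"]*(s**2).sum(1,keepdims=True))*c["f"]+[c["cx"],c["cy"]]
def snap(n,name):
    c=cam(n); p,d=robot.grab_frame(n); cv2.imwrite(f"pics/{name}.png",p[:,:,::-1]); np.savez(f"pics/{name}.npz",d=d,**c); return c,p,d
def load(name):
    z=np.load(f"pics/{name}.npz"); return {k:z[k] for k in z.files},cv2.imread(f"pics/{name}.png"),z["d"]
def rot(yaw,pitch=0): # tool x axis points along -(cos yaw, sin yaw); z down. pitch tilts fingers forward(+)
    c,s=np.cos(yaw),np.sin(yaw); f=np.array([c,s,0]);u=np.array([0,0,1.])
    z=-np.cos(pitch)*u+np.sin(pitch)*f; y=np.array([-s,c,0]); x=np.cross(y,z)
    return np.c_[x,y,z]
E
python3 - <<'E'
from h import *
c=cam("top"); D=np.load("pics/top0.npy")
uv=[(356,221),(344,238),(370,240),(268,220),(269,235),(270,188)]
print(at_d(c,uv,D)); print(rot(0))
P=at_d(c,uv,D)
for i,n in((0,"w_dock"),(3,"w_reader")):
    robot.goto([P[i,0],P[i,1],.2],rot(0)); snap("wrist",n)
print(robot.read_t())
E
```

```text
[[ 5.51549523e-01 -1.59521471e-01  4.81869580e-02]
 [ 5.00039235e-01 -1.14896170e-01  4.83756949e-02]
 [ 4.93609791e-01 -2.07838208e-01  6.75265868e-05]
 [ 5.80911256e-01  1.20977514e-01  2.96249378e-02]
 [ 5.35448475e-01  1.21753108e-01  6.48945711e-03]
 [ 6.83316438e-01  1.06607250e-01  4.59621745e-02]]
[[-1. -0.  0.]
 [ 0.  1.  0.]
 [-0.  0. -1.]]
3.4583
```

View pics/w_dock.png

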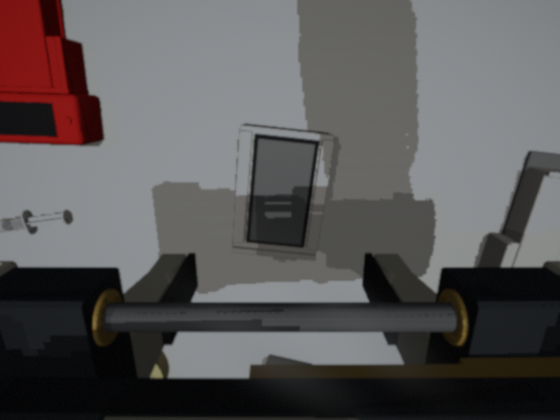

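View pics/w_reader.png

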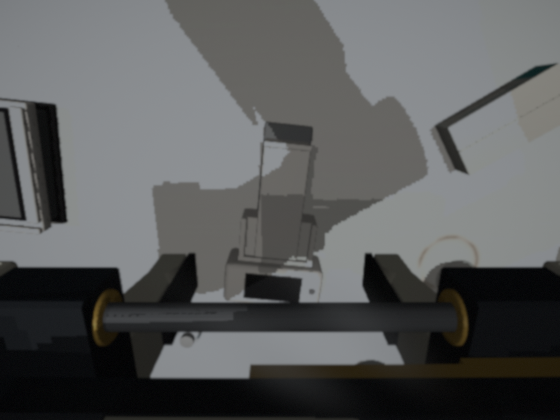

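The dock's plate has corners near (256,136), (318,143), (304,247) and (247,242). Image up is toward the robot. The reader's cradle spans roughly rows 125–255, with the housing below that. I'll enlarge both.

Run:
```python
import cv2,numpy as np
a=cv2.imread("pics/w_dock.png")[115:265,225:345]; b=cv2.imread("pics/w_reader.png")[115:265,220:340]
f=lambda a:cv2.resize(cv2.convertScaleAbs(a,alpha=1.5),None,fx=3.3333,fy=4,interpolation=cv2.INTER_CUBIC)
g=np.hstack([f(a),f(b)])
for i in range(0,15): cv2.putText(g,str(115+10*i),(0,40*i+4),0,.35,(0,0,255),1); cv2.line(g,(25,40*i),(32,40*i),(0,0,255),1)
for k,o in((0,225),(400,220)):
    for i in range(1,12): cv2.putText(g,str(o+10*i),(int(k+33.33*i)-8,590),0,.35,(0,0,255),1);cv2.line(g,(int(k+33.33*i),572),(int(k+33.33*i),578),(0,0,255),1)
cv2.imwrite("pics/crop1.png",g)
```

```text
(no output)
```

View pics/crop1.png

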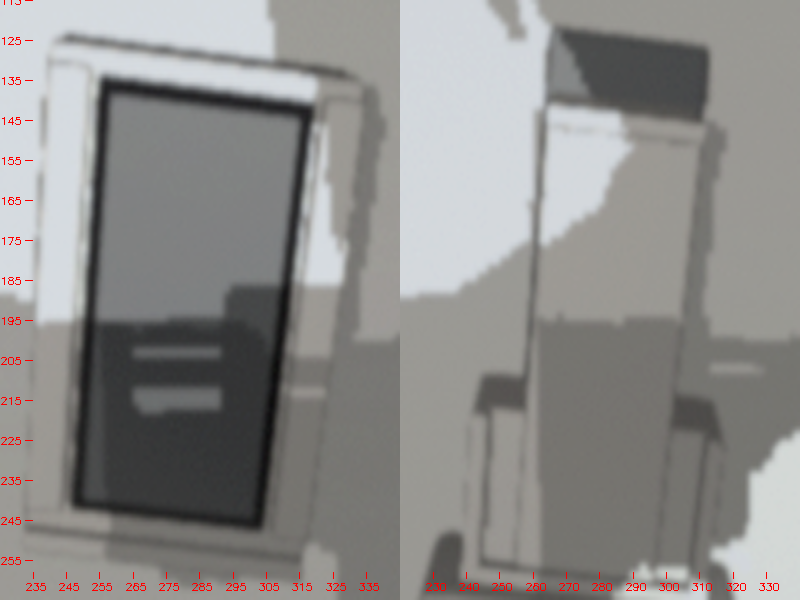

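Run:
```python
from h import *
np.set_printoptions(precision=4,suppress=True)
c,_,D=load("w_dock")
P=at_z(c,[(256,134),(319,142),(304,247),(247,241)],[.048,.048,.0442,.0442]); print("plate",P)
n=lambda a:np.linalg.norm(a)
print("sides",n(P[0]-P[1]),n(P[1]-P[2]),n(P[2]-P[3]),n(P[3]-P[0]),"mid",P.mean(0))
for a,b in((0,3),(1,2)): d=P[b]-P[a];print("yaw",np.degrees(np.arctan2(d[1],d[0])))
for a,b in((0,1),(3,2)): d=P[b]-P[a];print("yaw",np.degrees(np.arctan2(-d[0],d[1])))
print("depth z",at_d(c,[(280,150),(280,190),(275,230),(240,160)],D))
M=at_z(c,[(245,125.5),(333,133.5)],.044);print("mouth edge",M, n(M[0]-M[1]))
F=at_z(c,[(234,246),(317,255)],.046);print("back edge",F)
c,_,D=load("w_reader")
S=at_z(c,[(262,142),(312,147),(298.5,250),(257.5,250)],[.0365,.0365,.032,.032]);print("reader stop near outer top corners, seat sides far",S)
v,u=np.mgrid[100:300,200:350]; uv=np.c_[u.ravel(),v.ravel()]; Q=at_d(c,uv,D)
for nm,lo,hi in(("seat",.0305,.0335),("housing",.044,.048),("stop",.0345,.039)):
    m=(Q[:,2]>lo)&(Q[:,2]<hi); q=Q[m]; mask=np.zeros(D.shape,np.uint8); mask[uv[m,1],uv[m,0]]=1
    nl,lab,st,ce=cv2.connectedComponentsWithStats(mask)
    for k in range(1,nl):
        if st[k,4]<15: continue
        t=Q[lab[uv[:,1],uv[:,0]]==k]; r=cv2.minAreaRect((t[:,:2]*1000).astype(np.float32)); print(nm,st[k],np.round(r[0],1),np.round(r[1],1),round(r[2],2),np.median(t[:,2]))
```

```text
plate [[ 0.4944 -0.182   0.048 ]
 [ 0.5016 -0.1248  0.048 ]
 [ 0.6077 -0.136   0.0442]
 [ 0.6009 -0.1939  0.0442]]
sides 0.05766597354879809 0.10671881171225375 0.0582792543510727 0.1072799393582873 mid [ 0.5511 -0.1592  0.0461]
yaw -6.333105857619382
yaw -6.000590099087629
yaw -7.188350345809079
yaw -6.6255478895185895
depth z [[ 0.5091 -0.1604  0.046 ]
 [ 0.5475 -0.1604  0.045 ]
 [ 0.5899 -0.1655  0.0419]
 [ 0.5179 -0.1974  0.0483]]
mouth edge [[ 0.4872 -0.1922  0.044 ]
 [ 0.4944 -0.1118  0.044 ]] 0.08066489200030415
back edge [[ 0.6056 -0.207   0.046 ]
 [ 0.6158 -0.1226  0.046 ]]
reader stop near outer top corners, seat sides far [[0.5323 0.1028 0.0365]
 [0.537  0.1502 0.0365]
 [0.6461 0.1394 0.032 ]
 [0.646  0.0959 0.032 ]]
seat [ 243  147   67  116 2747] [597.7 116.2] [ 57.3 119.7] 82.41 0.031050893727358364
seat [298 258  10   5  17] [658.2 144.3] [ 3.5 10.2] 19.0 0.03189417505204839
housing [ 225  265   95   35 2409] [681.7 111.4] [99.  40.9] 84.48 0.04509780945053554
stop [264 141  48  10 232] [535.9 127. ] [45.2  5. ] 83.83 0.03559782122315991
stop [239 219   7  30  74] [626.2  80.8] [ 5.  32.4] 83.16 0.03506667712860875
stop [226 226  96  46 429] [649.4 111.4] [50.1 98.6] 7.8 0.03527826460517525
stop [238 244   7  15  31] [646.1  79.1] [ 3.6 17.4] 74.97 0.03492331860032771
```

```bash
python3 - <<'E'
from h import *
np.set_printoptions(precision=4,suppress=True)
Y=np.radians(-6.3)
robot.goto([.535,.127,.11],rot(Y)); robot.dwell(.1); snap("wrist","w_reader2")
robot.goto([.566,-.161,.12],rot(Y)); robot.move_gripper(0)
robot.servo_line([.566,-.161,.056]); robot.dwell(.2)
f0=robot.read_force(); print("base",f0,robot.read_t())
z=.056
while z>.040:
    z-=.0004; robot.servo_line([.566,-.161,z],speed=.01); f=robot.read_force()-f0
    if abs(f[2])>1: print(round(z,4),f,robot.read_position()[2])
    if abs(f[2])>5: break
print(robot.read_t(),robot.read_position(),f)
E
python3 - <<'E'
import cv2,numpy as np
a=cv2.imread("pics/w_reader2.png"); g=cv2.convertScaleAbs(a,alpha=1.6)
g=cv2.resize(g[40:320,100:460],(792,616))[:600]
cv2.imwrite("pics/crop2.png",g)
E
```

```text
base [0.6237 0.1906 0.2006] 7.4083
0.0548 [ 0.3047 -0.8021 -1.0425] 0.0547000659489148
0.046 [-1.7656  0.0506  2.1367] 0.046167975507605694
0.0456 [-1.9428  0.1343  5.4258] 0.04608934171256787
13.9083 [ 0.5662 -0.1611  0.0461] [-1.9428  0.1343  5.4258]
```

View pics/crop2.png

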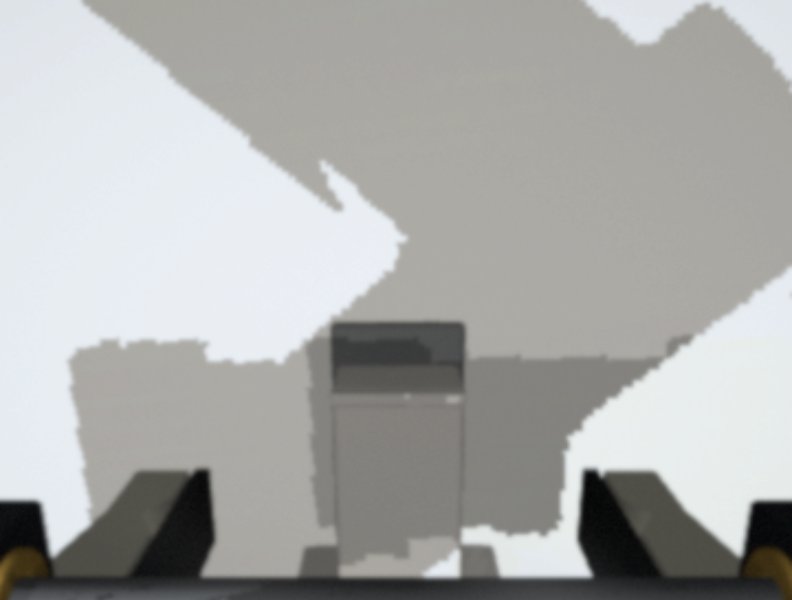

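The reader's near end stop runs level at crop row 393, columns 332–464, so the yaw is about −6.3°. Contact with the plate came at z≈0.046 with about 5 N, as expected. Next I'll drag it.

```bash
python3 - <<'E'
from h import *
np.set_printoptions(precision=4,suppress=True)
c,_,D=load("w_reader2")
A=at_z(c,[(250.9,218.6),(310.9,218.6),(251.4,224.5),(310.5,224.5)],[.0365]*4);print(A,np.linalg.norm(A[0]-A[1]),A[:2].mean(0),A[2:].mean(0))
f0=np.array([.4,0,.1]); d=np.array([np.cos(np.radians(-6.4)),np.sin(np.radians(-6.4))])
p0=np.array([.566,-.161]); z=.0453; s=0
while s<.037:
    s+=.0015; z+=.0015*.035
    q=p0-d*s; robot.servo_line([q[0],q[1],z],speed=.02); f=robot.read_force()-f0
    e=np.clip(8-f[2],-5,5); z-=e*.00006
    if round(s*1e4)%60==0 or f[2]>14 or f[2]<3: print(round(s,4),round(z,4),f)
    if f[2]>18: break
print(robot.read_t(),robot.read_position())
q=robot.read_position(); robot.servo_line([q[0],q[1],.12],speed=.1)
B=q[:2]-d*.045
robot.move_gripper(1.0)
robot.goto([B[0],B[1],.17],rot(np.radians(-6.4))); robot.dwell(.1); snap("wrist","w_slid"); print(B,robot.read_t())
E
python3 - <<'E'
import cv2
a=cv2.imread("pics/w_slid.png"); g=cv2.convertScaleAbs(a,alpha=1.6)
cv2.imwrite("pics/crop3.png",cv2.resize(g[60:330,150:420],(600,600),interpolation=cv2.INTER_CUBIC))
E
```

```text
[[0.531  0.1055 0.0365]
 [0.5359 0.1493 0.0365]
 [0.5356 0.1053 0.0365]
 [0.5404 0.1486 0.0365]] 0.04402738300221237 [0.5334 0.1274 0.0365] [0.538  0.1269 0.0365]
0.006 0.0451 [ 2.2523 -0.5369  7.556 ]
0.012 0.0451 [ 1.1137 -0.9355  8.0777]
0.018 0.0453 [ 1.3537 -0.3886  7.8569]
0.024 0.0455 [ 2.165  -0.8281  8.6258]
0.03 0.0457 [1.8229 0.6311 8.249 ]
0.036 0.046 [ 2.03   -0.0052  8.3508]
20.1583 [ 0.5308 -0.1569  0.0473]
[ 0.4861 -0.1519] 23.0167
```

View pics/crop3.png

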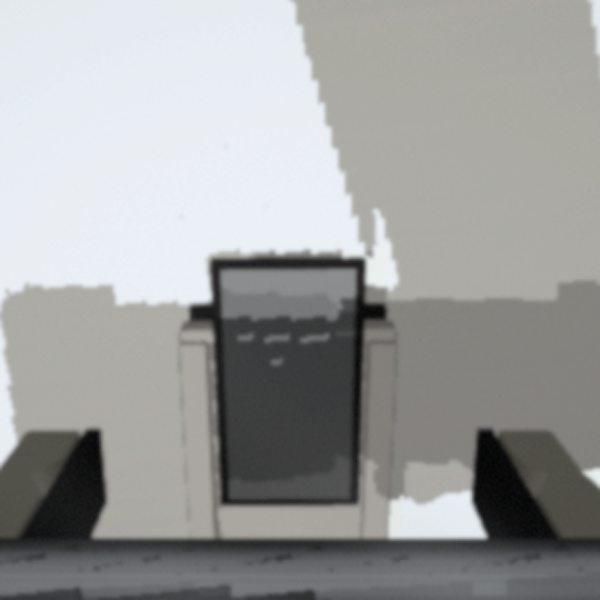

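The plate has slid out square. Its corners are at crop (211,258), (364,258), (357,503) and (224,503), and the mouth edge is at about row 323. Computing the overhang and the grasp point.

Run:
```python
from h import *
np.set_printoptions(precision=4,suppress=True)
c,_,D=load("w_slid"); px=lambda l:[(150+u*.45,60+v*.45) for u,v in l]
P=at_z(c,px([(211,258),(364,258),(357,503),(224,503)]),[.049,.049,.0452,.0452])
M=at_z(c,px([(182,324),(397,324)]),.044)
n=np.linalg.norm
print(P,n(P[0]-P[1]),n(P[1]-P[2]),n(P[2]-P[3]),"front",P[:2].mean(0),"mid",P.mean(0),"mouth",M,M.mean(0))
d=P[2:].mean(0)-P[:2].mean(0);print("yaw",np.degrees(np.arctan2(d[1],d[0])),"overhang",n((M.mean(0)-P[:2].mean(0))[:2]))
print(at_d(c,px([(285,275),(285,400),(250,330),(195,400)]),D))
```

```text
[[ 0.458  -0.1788  0.049 ]
 [ 0.4645 -0.121   0.049 ]
 [ 0.5721 -0.1323  0.0452]
 [ 0.5657 -0.1892  0.0452]] 0.05816091518475644 0.10825369954974456 0.057223026445868345 front [ 0.4612 -0.1499  0.049 ] mid [ 0.5151 -0.1553  0.0471] mouth [[ 0.4842 -0.1948  0.044 ]
 [ 0.4938 -0.1097  0.044 ]] [ 0.489  -0.1522  0.044 ]
yaw -5.763432547417498 overhang 0.027866247285040748
[[ 0.4681 -0.1517  0.0477]
 [ 0.521  -0.1577  0.045 ]
 [ 0.4888 -0.1679  0.0469]
 [ 0.5151 -0.1937  0.0491]]
```

Run:
```python
from h import *
np.set_printoptions(precision=3,suppress=True)
Y=np.radians(-6.2); R=rot(Y); lat=R[:,1]
p=np.array([.4744,-.1514,.030])
robot.goto([p[0],p[1],.10],R); robot.servo_line(p,speed=.08); robot.dwell(.15)
f0=robot.read_force(); print(f0,robot.read_position(),robot.read_t())
for o in (.74,.72,.71,.70,.695,.69,.685,.68,.675):
    robot.move_gripper(o); robot.dwell(.05); f=robot.read_force()-f0; fl=f@lat
    print(o,round(robot.read_grip_width(),4),round(fl,2),f)
    k=0
    while abs(fl)>2 and k<4:
        p=p+lat*np.sign(fl)*.0005; robot.servo_line(p,speed=.01); f=robot.read_force()-f0; fl=f@lat; k+=1; print("  shift",p,round(fl,2))
    if robot.read_grip_width()-o>.006: print("held"); break
print(robot.read_t())
```

```text
[0.362 0.004 0.497] [ 0.475 -0.151  0.031] 24.575
0.74 0.7414 -0.3 [ 0.353 -0.336 -0.515]
0.72 0.721 0.25 [0.236 0.23  0.586]
0.71 0.7127 0.16 [-0.512  0.217 -0.842]
0.7 0.6994 0.03 [-0.279  0.062 -0.975]
0.695 0.6974 0.87 [-0.895  0.975 -0.446]
0.69 0.6918 0.57 [-0.95   0.677  0.14 ]
0.685 0.6855 0.38 [-0.03   0.389  0.256]
0.68 0.6807 -0.36 [-0.067 -0.354 -0.756]
0.675 0.6763 0.16 [-0.253  0.187 -1.319]
27.4583
```

Run:
```python
from h import *
np.set_printoptions(precision=3,suppress=True)
f0=np.array([.36,0,.5])
for o in (.668,.66,.5):
    robot.move_gripper(o); print(o,robot.read_grip_width(),robot.read_force()-f0)
robot.dwell(.2)
p=robot.read_position(); robot.servo_line([p[0],p[1],p[2]+.06],speed=.06); robot.dwell(.2)
print(robot.read_grip_width(),robot.read_force()-f0,robot.read_position(),robot.read_t())
_,a,_=snap("wrist","w_lift"); _,b,_=snap("side","s_lift")
g=np.vstack([cv2.resize(a[60:330,150:420],(400,400)),np.zeros((200,400,3),np.uint8)])
cv2.imwrite("pics/crop4.png",cv2.convertScaleAbs(np.hstack([g,cv2.resize(b[100:280,260:440],(400,600))]),alpha=1.5)[:,:,::-1])
```

```text
0.668 0.6724568020849843 [-0.99   0.058 -0.934]
0.66 0.6754645722180685 [-0.172  0.14  -0.727]
0.5 0.674081697008991 [-0.559  0.385 -0.826]
0.6765959068263885 [-0.578  0.208 -1.126] [ 0.474 -0.151  0.09 ] 29.6583
```

View pics/crop4.png

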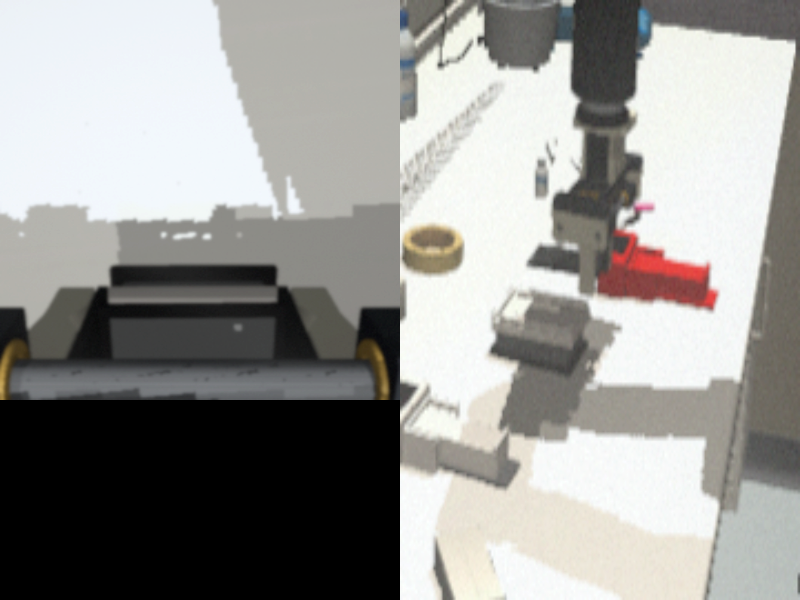

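Run:
```python
from h import *
np.set_printoptions(precision=4,suppress=True)
fwd=np.array([np.cos(np.radians(-6.2)),np.sin(np.radians(-6.2))]);lat=np.array([-fwd[1],fwd[0]]);o=np.array([.474,-.151])
for n,(u0,u1,v0,v1) in(("w_lift",(225,335,225,300)),("s_lift",(290,370,150,200))):
    c,_,D=load(n); v,u=np.mgrid[v0:v1,u0:u1]; Q=at_d(c,np.c_[u.ravel(),v.ravel()],D)
    s=(Q[:,:2]-o)@fwd; t=(Q[:,:2]-o)@lat; m=(abs(t)<31)&(s>-.025)&(s<.11)&(Q[:,2]>.085)&(Q[:,2]<.125)&(abs(t)<.028)
    print(n,m.sum())
    for a in np.arange(-.025,.11,.005):
        k=m&(s>=a)&(s<a+.005)
        if k.sum()>2: print(round(a,3),k.sum(),np.median(Q[k,2]),np.std(Q[k,2]))
```

```text
w_lift 3947
-0.015 869 0.10717081502785739 0.001009434393559372
-0.01 1048 0.10755290543852204 0.0005616596667380147
-0.005 985 0.10740246155435201 0.0005478280047419632
0.0 963 0.10718528861483051 0.0005240967319870798
0.005 82 0.10682530814805466 0.00036209418978392944
s_lift 146
-0.015 10 0.10642741562996066 0.004722771143748942
-0.01 10 0.1072619629282664 0.0013978441939843094
0.02 5 0.10536620232188876 0.0020740510838517
0.025 8 0.10497413934264965 0.002253923734125761
0.03 5 0.10482901465050509 0.0009455001755160335
0.035 10 0.10410626596655659 0.0014799669768394087
0.04 7 0.10417745628425623 0.0010467503975643022
0.045 9 0.10331429575812578 0.001332518868288342
0.05 7 0.10398006337541321 0.0017615588720419652
0.055 12 0.10429374463628072 0.0017600692347490804
0.06 5 0.10329758860371563 0.0008459622879119227
0.065 10 0.10209754691891182 0.001621037297942167
0.07 7 0.10267064943606252 0.0010591335180148353
0.075 12 0.10313104223780412 0.0015426770875521158
0.08 6 0.1016815375450334 0.0007556777782434418
0.085 9 0.10226469850442244 0.0009344600147342159
0.09 7 0.10272875464126607 0.000681168345838981
```

Run:
```python
from h import *
np.set_printoptions(precision=4,suppress=True)
c,_,D=load("w_reader")
Y=np.radians(-6.2);f=np.array([np.cos(Y),np.sin(Y)]);l=np.array([-f[1],f[0]]);o=np.array([.5944,.1207])
for n,uv,z in(("stop outer -61",[(263,142),(312,147)],.0365),("stop inner -57",[(264,146.5),(310,150.5)],.0365),("guide near 16",[(247,217),(257,217),(303,222.5),(312,222.5)],.036),("far 61/64",[(246,256),(306,258)],.036)):
    P=at_z(c,uv,[z]*len(uv))[:,:2]; print(n,[(round((p-o)@f*1e3,1),round((p-o)@l*1e3,1)) for p in P])
# depth profile along axis
v,u=np.mgrid[120:300,220:345]; Q=at_d(c,np.c_[u.ravel(),v.ravel()],D); s=(Q[:,:2]-o)@f*1e3; t=(Q[:,:2]-o)@l*1e3
for a in list(range(-66,-50,1))+list(range(50,72,1)):
    k=(s>=a)&(s<a+1)&(abs(t)<15)
    if k.sum(): print(a,k.sum(),round(float(np.median(Q[k,2])),4),end="; ")
print()
for a in list(range(-42,-16))+list(range(16,42)):
    k=(t>=a)&(t<a+1)&(s>22)&(s<45)
    k2=(t>=a)&(t<a+1)&(s>-50)&(s<0)
    print(a,[round(float(np.median(Q[q,2])),4) if q.any() else None for q in(k,k2)],end="; ")
```

```text
stop outer -61 [(np.float64(-59.9), np.float64(-23.5)), (np.float64(-60.2), np.float64(23.1))]
stop inner -57 [(np.float64(-55.8), np.float64(-22.2)), (np.float64(-56.7), np.float64(21.7))]
guide near 16 [(np.float64(16.7), np.float64(-32.8)), (np.float64(15.6), np.float64(-22.7)), (np.float64(16.5), np.float64(24.5)), (np.float64(15.6), np.float64(33.6))]
far 61/64 [(np.float64(60.3), np.float64(-30.5)), (np.float64(55.9), np.float64(32.8))]
-66 26 0.0046; -65 28 0.0048; -64 29 0.0047; -63 30 0.0048; -62 131 0.0198; -61 35 0.0355; -60 36 0.0354; -59 34 0.0357; -58 34 0.0356; -57 18 0.0355; -56 28 0.0307; -55 29 0.0306; -54 31 0.0303; -53 36 0.0307; -52 31 0.0308; -51 31 0.0307; 50 24 0.0303; 51 28 0.0305; 52 21 0.0305; 53 27 0.0307; 54 24 0.0308; 55 23 0.0306; 56 25 0.0304; 57 20 0.0307; 58 25 0.0305; 59 27 0.0306; 60 20 0.0308; 61 53 0.0318; 62 39 0.0342; 63 25 0.0346; 64 24 0.0345; 65 20 0.0343; 66 83 0.0377; 67 67 0.0406; 68 35 0.0426; 69 34 0.0433; 70 34 0.0442; 71 27 0.0446; 
-42 [-0.0009, -0.0014]; -41 [-0.0019, -0.0014]; -40 [0.033, -0.0015]; -39 [0.0348, -0.0014]; -38 [0.034
[... 332 characters left out ...]
23 [0.0292, 0.0298]; -22 [0.0307, 0.0305]; -21 [0.0306, 0.0307]; -20 [0.0304, 0.0308]; -19 [0.031, 0.0305]; -18 [0.0307, 0.0307]; -17 [0.0307, 0.0305]; 16 [0.031, 0.0308]; 17 [0.0305, 0.0306]; 18 [0.0311, 0.0307]; 19 [0.031, 0.0307]; 20 [0.0307, 0.0308]; 21 [0.0305, 0.0306]; 22 [0.0295, 0.0299]; 23 [0.0284, None]; 24 [0.0285, None]; 25 [0.029, None]; 26 [0.0283, -0.001]; 27 [0.0288, -0.0015]; 28 [0.0288, -0.0012]; 29 [0.0286, -0.0016]; 30 [0.0287, -0.0016]; 31 [0.0286, -0.0016]; 32 [0.0285, -0.0014]; 33 [0.0301, -0.0015]; 34 [0.0344, -0.0015]; 35 [0.0348, -0.0014]; 36 [0.0348, -0.0017]; 37 [0.035, -0.0017]; 38 [0.0346, -0.0014]; 39 [0.0339, -0.0012]; 40 [None, -0.0011]; 41 [-0.0005, -0.001];
```

Depth profiles put the stop inner faces at s=−56.5 and +61.5 mm, and the guide inner faces at −33.8 and +33.0. The seat centre is therefore about (0.596, 0.120). The held plate droops about 0.045 rad, so I'll pitch the tool to level it.

Run:
```python
from h import *
np.set_printoptions(precision=4,suppress=True)
R=rot(np.radians(-6.2),.046)
p=robot.read_position(); robot.servo_line([p[0],p[1],.12],speed=.1)
x,y=.5564,.1245
robot.servo_line([x,y,.12],R,speed=.12); robot.servo_line([x,y,.030],speed=.06); robot.dwell(.3)
f0=robot.read_force(); print(f0,robot.read_position(),robot.read_grip_width(),robot.read_t())
z=.030
while z>.0155:
    z-=.0005; robot.servo_line([x,y,z],speed=.012); f=robot.read_force()-f0
    if abs(f[2])>1.5: print(round(z,4),f)
    if f[2]>3.5: break
print(robot.read_position(),robot.read_t())
_,a,_=snap("wrist","w_place"); _,b,_=snap("side","s_place")
cv2.imwrite("pics/crop5.png",cv2.convertScaleAbs(np.hstack([cv2.resize(a[60:330,150:420],(400,400)),cv2.resize(b[170:260,220:340],(400,400),interpolation=cv2.INTER_CUBIC)]),alpha=1.5)[:,:,::-1])
```

```text
[ 0.3875  0.035  -0.0942] [0.5564 0.1245 0.0301] 0.6788312264288138 34.7083
0.023 [-0.1659 -0.4028 -1.8179]
0.0175 [-1.0182 -0.0162 -1.912 ]
0.017 [-1.7562 -0.8174  2.7402]
0.0165 [-2.7893  0.5765  7.3218]
[0.5565 0.1246 0.0171] 41.4583
```

View pics/crop5.png

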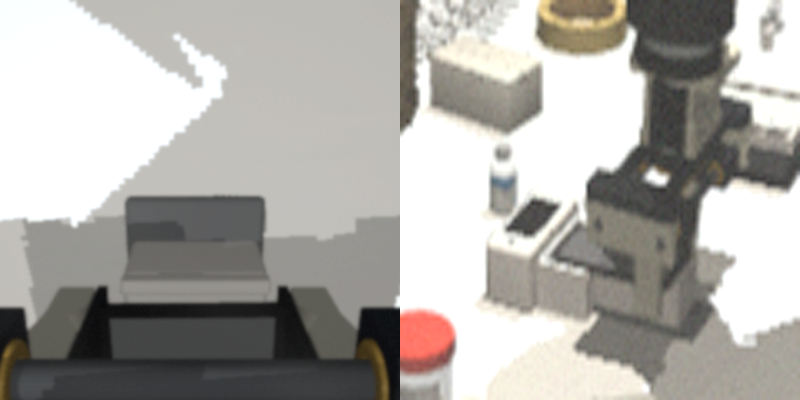

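Contact came at the predicted height. The plate's near edge (crop row ~303) is just inside the near stop (row ~275–300), and its far end lies between the guides. I'll release it and check.

Run:
```python
from h import *
p=robot.read_position(); robot.servo_line([p[0],p[1],.0172],speed=.01)
robot.move_gripper(1.0); robot.dwell(.2)
robot.servo_line([p[0],p[1],.10],speed=.08)
robot.goto([.575,.122,.2],rot(np.radians(-6.2))); robot.dwell(.2)
print(robot.read_t(),robot.read_force(),robot.read_grip_width())
_,a,_=snap("wrist","w_end"); _,b,_=snap("side","s_end")
g=np.hstack([cv2.resize(a[105:285,200:360],(400,450),interpolation=cv2.INTER_CUBIC),cv2.resize(b[170:260,220:340],(400,450),interpolation=cv2.INTER_CUBIC)])
cv2.imwrite("pics/crop6.png",cv2.convertScaleAbs(g,alpha=1.5)[:,:,::-1])
```

```text
44.5917 [ 0.33623839 -0.52927626 -0.33299473] 0.9969982376895085
```

View pics/crop6.png

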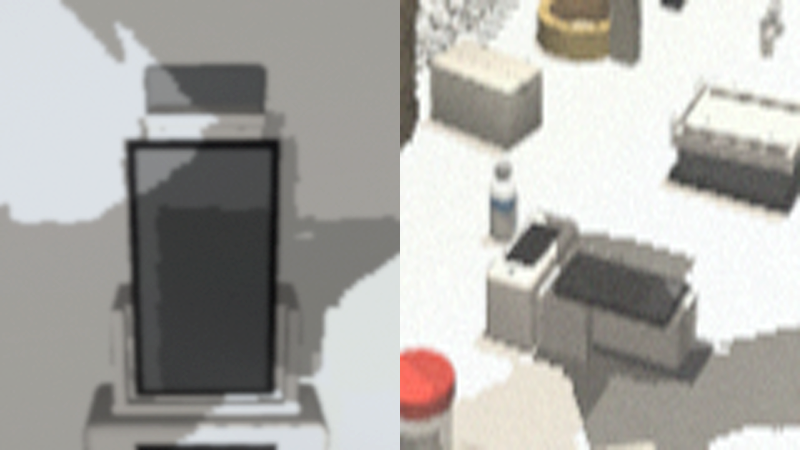

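Run:
```python
from h import *
np.set_printoptions(precision=4,suppress=True)
c,_,D=load("w_end")
Y=np.radians(-6.2);f=np.array([np.cos(Y),np.sin(Y)]);l=np.array([-f[1],f[0]]);o=np.array([.5962,.1202])
v,u=np.mgrid[90:290,200:360]; Q=at_d(c,np.c_[u.ravel(),v.ravel()],D); s=(Q[:,:2]-o)@f*1e3; t=(Q[:,:2]-o)@l*1e3
for a in list(range(-66,-48))+list(range(-40,50,10))+list(range(50,70)):
    k=(s>=a)&(s<a+1)&(abs(t)<15)
    if k.sum(): print(a,round(float(np.median(Q[k,2]))*1e3,1),end="; ")
print()
for a in list(range(-42,-24))+list(range(24,42)):
    k=(t>=a)&(t<a+1)&(s>22)&(s<45)
    k2=(t>=a)&(t<a+1)&(s>-50)&(s<0)
    print(a,[round(float(np.median(Q[q,2]))*1e3,1) if q.any() else None for q in(k,k2)],end="; ")
m=(abs(s)<45)&(abs(t)<25); A=np.c_[s[m],t[m],np.ones(m.sum())]; print("\nplane",np.linalg.lstsq(A,Q[m,2]*1e3,rcond=None)[0])
```

```text
-66 4.8; -65 4.5; -64 18.4; -63 35.3; -62 35.7; -61 35.8; -60 35.7; -59 35.3; -58 30.9; -57 30.4; -56 30.6; -55 30.7; -54 33.4; -53 34.6; -52 34.6; -51 34.7; -50 34.7; -49 34.6; -40 34.9; -30 34.9; -20 34.7; -10 34.9; 0 34.7; 10 34.7; 20 34.8; 30 34.5; 40 34.7; 50 34.5; 51 34.8; 52 34.7; 53 34.8; 54 34.5; 55 34.0; 56 34.3; 57 31.2; 58 30.8; 59 31.9; 60 34.4; 61 34.5; 62 34.7; 63 34.3; 64 36.4; 65 39.8; 66 42.8; 67 43.7; 68 44.0; 69 44.5; 
-42 [-1.7, -1.6]; -41 [None, -1.5]; -40 [33.3, -1.2]; -39 [33.6, -1.3]; -38 [34.4, -1.4]; -37 [34.5, -1.5]; -36 [34.8, -1.3]; -35 [34.4, -1.4]; -34 [32.8, -1.1]; -33 [28.3, -1.7]; -32 [28.3, -1.3]; -31 [29.7, 33.9]; -30 [34.7, 34.5]; -29 [35.0, 34.6]; -28 [34.6, 34.6]; -27 [34.7, 34.6]; -26 [34.8, 34.8]; -25 [34.5, 34.5]; 24 [35.1, 35.0]; 25 [34.8, 35.0]; 26 [34.2, 34.6]; 27 [34.6, 34.8]; 28 [34.7, 34.2]; 29 [33.7, 33.8]; 30 [28.4, -1.2]; 31 [28.5, -2.1]; 32 [28.5, -1.2]; 33 [29.2, -1.5]; 34 [34.1, -1.5]; 35 [34.6, -1.4]; 36 [34.9, -1.5]; 37 [34.5, -1.6]; 38 [34.4, -1.6]; 39 [34.4, -1.3]; 40 [None, -1.3]; 41 [-2.2, -1.4]; 
plane [-0.0007  0.001  34.8229]
```

```bash
python3 -c "
from rig import robot
robot.job_done(); print(robot.read_t())"
```

```text
the job is handed in; nothing more can be done
the job is handed in; nothing more can be done
```

The plate is lying flat in the reader's cradle, released, and the job is handed in at about 45 s of the 64 s allowed. No verdict was reported.

- **Slide:** I pressed on the plate with shut fingers at about 8 N and dragged it 37 mm, which left about 28–29 mm overhanging the mouth.
- **Lift:** I gripped the overhanging end by its long edges. The side forces stayed under 1 N, and I lifted it clear of the dock. It drooped about 0.045 rad in the grip, so I tilted the tool to level it.
- **Placing:** The plate touched the seat at the height I expected, with about 7 N when the descent stopped. I then opened the fingers and backed away.

**Last checks (wrist depth, measured against the reader's stops and guides):**

| Check | Measured | Allowed |
|---|---|---|
| Centre along the cradle | about +1 mm | 6 mm |
| Centre across the cradle | about −0.5 mm | 6 mm |
| Face height above the seat | about 4 mm, i.e. fully down | within 1.5 mm |
| Tilt | about 0.001 rad | 0.03 rad |

- **Not measured:** I never aimed at the vial, cup or carton, but I did not measure their positions afterwards.
- **Disagreements:** Depth readings ran about 1.5 mm low throughout. My first estimate of the reader's centre, from the stops, was also about 2 mm off until the depth profiles corrected it.

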